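# Scrape the rind chips off the deli slab

## Robot

A 7-joint arm with a two-finger parallel gripper is mounted at the origin on the work surface. World frame = base frame: x ahead of the robot, y to its left, z up, the work surface at z = 0. Lengths are in m, angles in rad, forces in N, time in s.
With the tool pointing down it reaches from about 0.4 to 0.85 m from the base axis. Payload 4.5 kg.
Tool frame: the origin (TCP) lies at the very end of the fingers, on their centre line; the grasp point (between the pads) lies 19 mm behind it; z points along the fingers, y is the line along which they close (so a half turn about z gives the same grasp; the last joint's range is limited). The gripper opens to 85 mm and grips with 20 to 120 N. Pads are 22 mm wide; open, the fingers measure 114 mm over their backs; the gripper's body (76 mm by 85 mm) begins 54 mm behind the grasp point. The pads swing forward as they close: fully open they stand 13 mm farther back than shut.
Start: joints at [1.318, 0.689, -0.195, 1.565, 0.157, 0.902, -0.215], TCP at [0.177, -0.599, 0.231] pointing down, gripper open.
Joint ranges: [-3.01, 3.01], [-0.46, 2.08], [-1.47, 1.51], [0.13, 2.56], [-1, 4.14], [0.04, 2.09], [-2.66, 2.66]. Speed limits (rad/s): [2.57, 2.57, 3.14, 3.14, 3.14, 3.14, 3.14].

## Interface

Orientations are given as [roll, pitch, yaw] about the fixed x, y, z axes, in that order (R = Rz(yaw) Ry(pitch) Rx(roll)).
In Python, from rig import state, read_camera, camera_params, r, finder gives the robot as it stands.
- The arm moves only by the shell command python3 -m crank 'ROWS' [FORCE]. ROWS is JSON, a list of rows, each a list of 7 numbers: the turn, a rotation vector about the world's x, y, z scaled (see below), then the shift along the world's x, y, z scaled (see below), then the opening, from 0 (shut) to 1 (fully open). A call has 1 to 5 rows; each row is the pose to reach, as a shift and turn from the pose commanded when the call began; what a row does not reach only later rows make up. The controller multiplies each number of a shift by 50 cm and each number of a turn by 90 degrees. A row lasts 1/12 s, in which the tool goes at most 41.7 mm and 7.16 degrees, less where a joint would pass 70% of its speed; a pose out of reach is approached as far as the arm can. A call with a number of a shift or a turn outside -1 to 1 is refused whole. A call with a gripper value outside its range is refused whole. The fingers move at their own pace and stop on an object; FORCE is the grip in N (left out, the last holds). Time passes only in rows, so rows that repeat a pose let the fingers close. It gives the time, the measured TCP pose, the force, the opening and the grip force at its end, in the units of the state.
- state(): the state, without advancing time (a new reading comes with each control period).
- read_camera(name): name is "scene" or "side" or "wrist"; returns (picture, depth): 480x640x3 uint8, red, green, blue; 480x640 float32, m along the optical axis (not along the pixel's ray), 0 where there is no reading.
- camera_params(name): a dict with "mtx" (3x3 intrinsics, pixels), "D" ([k1, k2, p1, p2, k3] as OpenCV has them; the pictures are not rectified), "xyz" and "attitude" of the camera in the world; the wrist camera has in their place "T_tool_cam" (4x4, takes a point from camera to tool coordinates, whose origin is the TCP and whose axes are the flange's). Camera axes: x right, y up, looking along -z (the intrinsics and any distortion apply to the point x, -y, -z); pixel columns grow to the right and rows downward; lengths in m; the calibration is good to about 2 mm. A picture is of the moment at which its call begins: read the wrist's pose just before it. camera_params takes no time and is no camera call.
- r.sign_off(): hands the job in; it is judged then, once.
Trained networks look in the newest picture that a camera, given by its name, has taken for a name from the list of things; names that differ only in an ending like _2 or _b are one class to them, and where a whole thing is asked for, a point or a joint stands for the part that bears it (a point fixed in the world has none). Each returns a list of dicts, best first, with "conf" (0 to 1); they miss things now and then, are a little off and sometimes report something else, mostly with a low value. They report only what shows in the picture. A call takes as long as a camera call.
- finder.outline_of(camera, name): "pixels" (480x640 bool, what is visible of it) and "point" ([column, row] in pixels, amid what is visible of it).
- finder.mark_of(camera, name): "point" ([column, row] in pixels: a listed point, or the origin of a listed thing).
The state is a dict: "clock": time; "q": joint angles; "qd": joint speeds; "joint_efforts": joint torques, N m; "tool_pos": TCP position; "ee_rot": TCP orientation; "ft_force": force on the tool from outside, world axes, zero at the start; "wrist_torque": the same for the moment, N m; "finger_gap": opening from 0.0 (shut) to 1.0 (fully open); "gripper_force": force on a finger pad.
Only numpy, scipy, OpenCV 4.12 (cv2) and the standard library are available. Lean on these libraries where they do the work, as an engineer would, in place of code of your own. Each camera call takes 0.05 s, during which the arm holds its last target. There are 200 camera calls.

## Task

Wipe the four loose cheese-rind chips off the marble slab into the empty steel scrap tray at its end, pushing them only with the scraper block, never with the gripper. Reach in under the wire shelf without striking it, then stand the scraper upright on the slab again, in front of the shelf, and let go. Leave the bottle, the cheese wheel and the jar where they are.

Things in the scene. Friction and masses are not known exactly. Their poses are not given: they have to be found in the camera images.
- station: Fixed pale marble slab, 250 mm (x) by 330 mm (y), 20 mm thick, top 50 mm above the counter, on feet set inward (its ends overhang). Origin: on the counter under the slab's centre; x from the front edge (robot side) to the rear edge, y along its length, z up. Turned up to 0.2 rad. The chips start within x +30 to +82, y -70 to +70 mm.
- wire_shelf: Black wire shelf fixed over the slab's rear half; origin and axes of the station. Rods 6 to 8 mm thick along y at x = 10, 50, 90, 130 mm, 620 mm long, undersides 285 mm above the counter; posts (radius 8 mm) at x = 155, y = +-310 mm. Open in front. A vertical gripper cannot get over the rear chips; one leaning back to the robot by 25 to 35 degrees can, holding the scraper upright.
- scrap_tray: Fixed, empty, open steel tray, 250 mm (x) by 130 mm (y), 28 mm high, walls 3 mm, parallel to the station, tucked 15 mm under one end of the slab (+y or -y: it differs from start to start), so that what is pushed over that end drops in. Origin: centre of its underside, on the counter; axes as the station's.
- sample_tray: Fixed wooden tray of the same outer size, holding three wrapped cheeses, tucked under the slab's other end; 41 mm high overall. Not for scraps. Origin: centre of its underside; x and y as the station's.
- scraper: Loose scraper block, 0.14 to 0.28 kg, upright on the slab's front part: white plastic foot 110 (x) by 28 (y) by 26 mm high; on it a dark wooden handle 80 (x) by 22 (y), 25 to 81 mm above the underside. Origin: centre of its underside; x along the foot, z up; alike both ways round. Turned up to 0.3 rad from the station. Grasp across y, e.g. 55 mm above the underside.
- chip1: A loose lump of hard cheese rind, 26 x 22 x 14 mm, tan with one brown long side, 11 to 21 g, lying on the slab under the wire shelf. Origin: centre of its underside as it lies at the start (z up).
- chip2: One of four alike: a loose lump of hard cheese rind, 26 x 22 x 14 mm, tan with one brown long side, 11 to 21 g, lying on the slab under the wire shelf. Origin: centre of its underside as it lies at the start (z up).
- chip3: One of four alike: a loose lump of hard cheese rind, 26 x 22 x 14 mm, tan with one brown long side, 11 to 21 g, lying on the slab under the wire shelf. Origin: centre of its underside as it lies at the start (z up).
- chip4: One of four alike: a loose lump of hard cheese rind, 26 x 22 x 14 mm, tan with one brown long side, 11 to 21 g, lying on the slab under the wire shelf. Origin: centre of its underside as it lies at the start (z up).
- oil_bottle: Bystander: green glass bottle, radius 33 mm, 200 mm high, loose, standing on the counter to the left. Origin: centre of its underside.
- cheese_wheel: Bystander: small cheese wheel, radius 60 mm, 60 mm high, loose, lying on the counter to the right. Origin: centre of its underside.
- jar: Bystander: jar, radius 35 mm, 90 mm high, loose, standing on the counter to the right. Origin: centre of its underside.

How it is judged:
On the way, in this order (a step that is already met when the one before it is completed fails the run):
1. the scraper has been taken from its place (more than 40 mm) (distance of scraper from where it was at the start of the episode above 0.04 m), for 0.1 s.
2. all four chips are in the scrap tray (x of chip1 in the frame of scrap_tray between -0.12 and 0.12 m and y of chip1 in the frame of scrap_tray between -0.062 and 0.062 m and height (world z) of each of chip1, chip2, chip3, chip4 below 0.042 m and x of chip2 in the frame of scrap_tray between -0.12 and 0.12 m and y of chip2 in the frame of scrap_tray between -0.062 and 0.062 m and x of chip3 in the frame of scrap_tray between -0.12 and 0.12 m and y of chip3 in the frame of scrap_tray between -0.062 and 0.062 m and x of chip4 in the frame of scrap_tray between -0.12 and 0.12 m and y of chip4 in the frame of scrap_tray between -0.062 and 0.062 m), for 0.2 s.
At the end, for the whole second after the job is handed in: All four chips lie inside the steel scrap tray (origins below 42 mm); the scraper stands upright (within 0.12 rad) on the slab (underside 43 to 57 mm above the counter), its centre in front of the shelf (station x below +10 mm); all at rest (below 0.03 m/s) (all of step 2 and linear speed of each of chip1, chip2, chip3, chip4, scraper below 0.03 m/s and angle between scraper's own z axis and vertical below 0.12 rad and z of scraper in the frame of station between 0.043 and 0.057 m and x of scraper in the frame of station below 0.01 m); the robot touches nothing.
It fails at once if the oil bottle is pushed out of its place (more than 30 mm) (distance of oil_bottle from where it was at the start of the episode above 0.03 m).
It fails at once if the cheese wheel is pushed out of its place (more than 30 mm) (distance of cheese_wheel from where it was at the start of the episode above 0.03 m).
It fails at once if the jar is pushed out of its place (more than 30 mm) (distance of jar from where it was at the start of the episode above 0.03 m).
It fails at once if a chip is touched with the gripper instead of the scraper (contact force between any of the fingers, the arm and chip1 above 0.5 N or contact force between any of the fingers, the arm and chip2 above 0.5 N or contact force between any of the fingers, the arm and chip3 above 0.5 N or contact force between any of the fingers, the arm and chip4 above 0.5 N).
It fails at once if the wire shelf is struck (over 15 N) (contact force between anything else and wire_shelf above 15 N).
It also fails if it takes over 64 s, if anything falls off the work surface, if the arm or the gripper's body presses on something with over 40 N, if the wrist force passes 120 N, or if a joint passes its speed limit or range.

## Working session

There is one attempt and no reset: what is moved stays moved. The work goes in short steps, Python scripts to look and compute and a shell command to move; the robot and the scene stay as the last step left them, time stands still between calls to the robot, and variables do not carry over. Pictures are saved under pics/ and viewed, at most 10 in all, crops included, and the job is handed in when it is done.

```bash
ls; mkdir -p pics; cat > h.py <<'E'
import numpy as np, cv2
from scipy.spatial.transform import Rotation as R
from rig import state, read_camera, camera_params, r, finder
def cam(name, s=None):
    p=camera_params(name)
    if 'T_tool_cam' in p:
        s=s or state(); T=np.eye(4); T[:3,:3]=R.from_euler('xyz',s['ee_rot']).as_matrix(); T[:3,3]=s['tool_pos']
        T=T@np.array(p['T_tool_cam'])
    else:
        T=np.eye(4); a=np.array(p['attitude']); T[:3,:3]=a if a.shape==(3,3) else R.from_euler('xyz',a).as_matrix(); T[:3,3]=p['xyz']
    return np.array(p['mtx'],float),np.array(p['D'],float),T
def rays(c,px):
    K,D,T=c; u=cv2.undistortPoints(np.array(px,float).reshape(-1,1,2),K,D).reshape(-1,2)
    d=np.c_[u[:,0],-u[:,1],-np.ones(len(u))]; return d@T[:3,:3].T
def onplane(c,px,z):
    d=rays(c,px); o=c[2][:3,3]; return o+d*((z-o[2])/d[:,2])[:,None]
def cloud(c,depth,mask):
    v,u=np.nonzero(mask&(depth>0)); d=rays(c,np.c_[u,v]); return c[2][:3,3]+d*depth[v,u][:,None]
E
cat > look1.py <<'E'
from h import *
print(camera_params('scene')); s=state(); print(s)
N=['station','scrap_tray','sample_tray','scraper','chip1','oil_bottle','cheese_wheel','jar','wire_shelf']
for n in ['scene','side']:
    im,dp=read_camera(n); c=cam(n); cv2.imwrite(f'pics/{n}0.png',im[...,::-1]); np.savez(f'{n}0.npz',im=im,dp=dp)
    print(n,c[2][:3,3].round(3))
    for k in N:
        for o in finder.outline_of(n,k)[:5 if k=='chip1' else 1]:
            m=np.array(o['pixels']); P=cloud(c,dp,m)
            if len(P): print(k,round(o['conf'],2),np.round(o['point']),m.sum(),'med',np.median(P,0).round(3),'lo',np.percentile(P,3,0).round(3),'hi',np.percentile(P,97,0).round(3))
            np.save(f'm_{n}_{k}.npy',m) if k!='chip1' else 0
        if k in('station','scrap_tray','sample_tray','scraper'):
            for o in finder.mark_of(n,k)[:1]: print('  mark',k,round(o['conf'],2),np.round(o['point']),onplane(c,o['point'],.05 if k=='scraper' else 0).round(3))
E
python3 look1.py
```

```text
pics
{'mtx': array([[550.66367323,   0.        , 318.67302248],
       [  0.        , 550.66367323, 245.02180753],
       [  0.        ,   0.        ,   1.        ]]), 'D': array([-0.01469315,  0.        ,  0.        ,  0.        ,  0.        ]), 'xyz': array([ 0.87724755, -0.52789211,  1.33091709]), 'attitude': array([0.46389798, 0.00192453, 0.52517552])}
{'clock': 0.0, 'q': array([ 1.31778985,  0.69001675, -0.19451776,  1.56637002,  0.15732272,
        0.90251187, -0.21508936]), 'qd': array([-0.00047139,  0.00037268, -0.00153117,  0.0011172 , -0.00058388,
       -0.00073984,  0.00147767]), 'joint_efforts': array([ 3.91369831e-04, -5.39608955e+01, -1.26674630e+00, -1.58541369e+01,
        8.97046120e-03,  9.57179291e-03, -6.06597055e-06]), 'tool_pos': array([ 0.17656323, -0.598844  ,  0.23045679]), 'ee_rot': array([-3.13968787e+00,  1.53550079e-04,  2.86921883e-01]), 'ft_force': array([ 0.74586253, -0.00634801,  0.05133509]), 'wrist_torque': array([-0.03412122, -0.00189435,  0.01290648]), 'gripper_force': 0.0, 'finger_gap': 0.998238375319713}
scene [ 0.877 -0.528  1.331]
station 0.7
[... 2065 characters left out ...]
[0.589 0.072 0.133]
  mark scraper 0.83 [305. 242.] [[0.541 0.041 0.05 ]]
chip1 0.61 [305. 213.] 55 med [ 0.634 -0.06   0.062] lo [ 0.625 -0.076  0.052] hi [ 0.645 -0.051  0.066]
chip1 0.43 [268. 229.] 48 med [0.667 0.072 0.063] lo [0.66  0.059 0.054] hi [0.682 0.082 0.066]
oil_bottle 0.73 [178. 328.] 1790 med [0.479 0.526 0.105] lo [0.465 0.493 0.009] hi [0.507 0.549 0.2  ]
cheese_wheel 0.59 [436. 190.] 777 med [ 0.401 -0.498  0.055] lo [ 0.357 -0.569  0.008] hi [ 0.458 -0.471  0.063]
jar 0.74 [383. 178.] 451 med [ 0.586 -0.435  0.058] lo [ 0.566 -0.473  0.006] hi [ 0.621 -0.421  0.094]
wire_shelf 0.69 [243. 173.] 2853 med [0.735 0.07  0.287] lo [ 0.596 -1.142 -0.326] hi [1.72  0.33  0.295]
```

```bash
cat > geo.py <<'E'
from h import *
for n in ['scene','side']:
    d=np.load(f'{n}0.npz'); c=cam(n); dp=d['dp']
    P=cloud(c,dp,np.ones((480,640),bool))
    S=P[(abs(P[:,2]-.05)<.004)&(P[:,0]>.4)&(P[:,0]<.8)&(abs(P[:,1])<.22)]
    (cx,cy),(w,h),a=cv2.minAreaRect((S[:,:2]*1000).astype(np.float32)); print(n,'slab',cx,cy,w,h,a)
    m=np.load(f'm_{n}_scraper.npy'); Q=cloud(c,dp,m)
    for z0,z1,t in((.125,.137,'handle'),(.071,.081,'foottop')):
        H=Q[(Q[:,2]>z0)&(Q[:,2]<z1)]
        if len(H)>10: print(t,len(H),cv2.minAreaRect((H[:,:2]*1000).astype(np.float32)),H[:,2].mean())
    s=cv2.imread(f'pics/{n}0.png')
    cv2.imwrite(f'pics/{n}0c.png',cv2.resize(s[130:400,180:500],None,fx=2,fy=2) if n=='scene' else cv2.resize(s[100:340,150:450],None,fx=2,fy=2))
E
python3 geo.py
```

```text
scene slab 603.6198120117188 31.318557739257812 250.76473999023438 387.9508056640625 3.2207400798797607
handle 202 ((549.1204833984375, 51.243186950683594), (77.29428100585938, 24.086835861206055), 9.990894317626953) 0.12980364744047662
foottop 169 ((548.7965087890625, 50.352447509765625), (108.9310073852539, 27.88838768005371), 10.584094047546387) 0.07581927165101696
side slab 600.5556640625 3.132293701171875 255.07933044433594 337.7979431152344 3.1430857181549072
handle 155 ((541.9555053710938, 54.39936447143555), (79.59581756591797, 25.95431900024414), 9.179543495178223) 0.13043967527825395
foottop 148 ((542.9991455078125, 55.91557312011719), (111.6185302734375, 29.451984405517578), 12.332215309143066) 0.07604043500452788
```

View pics/scene0.png

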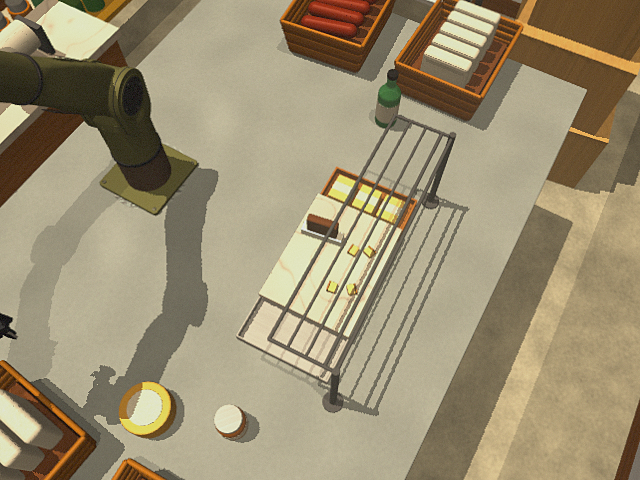

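```bash
cat > go.py <<'E'
# usage: go.py gx gy gz yaw tilt  -> scaled turn & shift to bring GRASP point (19mm behind TCP) there
import sys; from h import *
def tgt(g,yaw,tilt):
    M=R.from_euler('xyz',[np.pi,-tilt,yaw]); return M,np.array(g)+0.019*M.as_matrix()[:,2]
if __name__=='__main__':
    a=list(map(float,sys.argv[1:])); M,p=tgt(a[:3],a[3],a[4]); s=state(); M0=R.from_euler('xyz',s['ee_rot'])
    rv=(M*M0.inv()).as_rotvec(); d=p-s['tool_pos']
    print('turn',(rv/(np.pi/2)).round(4),'shift',(d/.5).round(4),'rows',np.linalg.norm(d)/.0417,np.degrees(np.linalg.norm(rv))/7.16,'t',s['clock'],'q',s['q'].round(2))
    Mm=M0.as_matrix(); print('grasp pt now',(s['tool_pos']-.019*Mm[:,2]).round(4),'rpy',np.round(s['ee_rot'],3),'F',s['ft_force'].round(1),'gap',round(s['finger_gap'],3),s['gripper_force'])
E
python3 go.py 0.47 0.03 0.24 0.178 0.61
python3 -c "
from rig import camera_params as c;print(c('wrist')['T_tool_cam'])"
```

```text
turn [ 0.0896 -0.3781 -0.0671] shift [ 0.6078  1.2629 -0.0138] rows 16.80577206879073 4.956352086393818 t 1.4 q [ 1.32  0.69 -0.19  1.57  0.16  0.9  -0.22]
grasp pt now [ 0.1768 -0.5995  0.2503] rpy [3.141 0.    0.287] F [-0.1 -0.6  0.4] gap 0.998 0.0
[[-4.29006732e-04  9.57164644e-01  2.89543882e-01  7.57601201e-02]
 [ 9.99999760e-01  5.68090846e-04 -3.96312444e-04  2.27944874e-04]
 [-5.43823488e-04  2.89543642e-01 -9.57164659e-01 -1.43775358e-01]
 [ 0.00000000e+00  0.00000000e+00  0.00000000e+00  1.00000000e+00]]
```

```bash
for i in 1 2 3; do python3 -m crank '[[0,0,0.39,0.11,0.25,0.02,1],[0,0,0.39,0.11,0.25,0.02,1],[0,0,0.39,0.11,0.25,0.02,1],[0,0,0.39,0.11,0.25,0.02,1],[0,0,0.39,0.11,0.25,0.02,1]]'; done; python3 -c "
from rig import state;s=state();print(s['q'].round(2),s['ee_rot'],s['tool_pos'])"
```

```text
clock: 1.82
tool_pos: [0.2346, -0.4703, 0.2421]
ee_rot: [-3.141, -0.002, 0.913]
ft_force: [-0.9, -0.4, 0.2]
finger_gap: 0.999
gripper_force: 0.0
clock: 2.23
tool_pos: [0.2891, -0.3457, 0.2522]
ee_rot: [3.14, -0.0, 1.526]
ft_force: [0.8, -0.3, -0.4]
finger_gap: 0.998
gripper_force: 0.0
clock: 2.65
tool_pos: [0.3442, -0.2208, 0.2624]
ee_rot: [3.139, 0.002, 2.139]
ft_force: [-0.3, 0.0, -0.0]
finger_gap: 0.999
gripper_force: 0.0
[ 0.99  0.44 -0.77  2.12  0.45  0.75  0.5 ] [3.13898690e+00 1.60794115e-03 2.13860694e+00] [ 0.34420362 -0.22084817  0.26236242]
```

```bash
for i in 1 2; do python3 -m crank '[[0,0,0.376,0.09,0.25,-0.02,1],[0,0,0.376,0.09,0.25,-0.02,1],[0,0,0.376,0.09,0.25,-0.02,1],[0,0,0.376,0.09,0.25,-0.02,1],[0,0,0.376,0.09,0.25,-0.02,1]]'; done; sed -i "s/\[np.pi,-tilt,yaw\]/[np.pi,tilt,yaw+np.pi]/" go.py; python3 go.py 0.44 0.033 0.24 0.178 0.61;
```

```text
clock: 3.07
tool_pos: [0.3886, -0.0956, 0.2519]
ee_rot: [3.139, 0.002, 2.729]
ft_force: [0.6, 0.1, -0.3]
finger_gap: 1.001
gripper_force: 0.0
clock: 3.48
tool_pos: [0.4333, 0.03, 0.2419]
ee_rot: [3.139, 0.003, -2.965]
ft_force: [0.2, 0.2, -0.4]
finger_gap: 1.002
gripper_force: 0.0
turn [ 0.0663 -0.3806  0.0004] shift [ 0.0347  0.0098 -0.035 ] rows 0.6026170205127782 4.856280659679807 t 3.4833 q [ 0.49  0.6  -1.04  2.08  0.69  0.86  0.79]
grasp pt now [0.4333 0.03   0.2609] rpy [ 3.139e+00  3.000e-03 -2.965e+00] F [ 0.2  0.2 -0.4] gap 1.002 0.0
```

```bash
python3 -m crank '[[0.066,-0.381,0,0.035,0.01,-0.035,0.8],[0.066,-0.381,0,0.035,0.01,-0.035,0.8],[0.066,-0.381,0,0.035,0.01,-0.035,0.8],[0.066,-0.381,0,0.035,0.01,-0.035,0.8],[0.066,-0.381,0,0.035,0.01,-0.035,0.8]]'; cat > look2.py <<'E'
from h import *
s=state(); im,dp=read_camera('wrist'); c=cam('wrist',s); cv2.imwrite('pics/w1.png',im[...,::-1])
for o in finder.outline_of('wrist','scraper')[:2]:
    m=np.array(o['pixels']);Q=cloud(c,dp,m);print(o['conf'],o['point'],np.median(Q,0))
    for z0,z1,t in((.125,.137,'handle'),(.071,.081,'foottop')):
        H=Q[(Q[:,2]>z0)&(Q[:,2]<z1)]
        if len(H)>10: print(t,len(H),cv2.minAreaRect((H[:,:2]*1000).astype(np.float32)),H[:,2].mean())
for o in finder.outline_of('wrist','chip1')[:5]:
    Q=cloud(c,dp,np.array(o['pixels'])); print('chip',o['conf'],np.median(Q,0).round(3) if len(Q) else '')
P=cloud(c,dp,np.ones((480,640),bool)); S=P[(abs(P[:,2]-.05)<.004)&(P[:,0]>.4)&(P[:,0]<.8)&(abs(P[:,1])<.3)]
print(cv2.minAreaRect((S[:,:2]*1000).astype(np.float32)),S[:,2].mean())
E
python3 look2.py; python3 go.py 0.534 0.0503 0.17 0.178 0.61
```

```text
clock: 3.9
tool_pos: [0.455, 0.0197, 0.2226]
ee_rot: [-3.096, 0.371, -2.981]
ft_force: [0.0, -0.2, 0.0]
finger_gap: 0.797
gripper_force: 0.0
0.66 [357.8, 264.3] [0.51118483 0.048835   0.11867956]
handle 2409 ((547.6185302734375, 53.31902313232422), (80.319091796875, 21.98189926147461), 9.242802619934082) 0.13186708236446157
foottop 1160 ((547.5149536132812, 53.275569915771484), (110.03392028808594, 27.774337768554688), 9.147370338439941) 0.07706729119919378
chip 0.97 [ 0.633 -0.062  0.062]
chip 0.94 [0.634 0.048 0.065]
chip 0.92 [ 0.681 -0.04   0.065]
chip 0.56 [0.679 0.065 0.065]
((614.354248046875, -69.66519165039062), (272.707275390625, 497.83453369140625), 7.627902507781982) 0.05143741300701901
turn [ 0.0513 -0.1489  0.0232] shift [ 0.1812  0.0649 -0.1349] rows 2.8177288317489855 2.000529845704804 t 4.05 q [ 0.36  0.5  -0.81  2.4   1.57  0.45 -0.08]
grasp pt now [0.4473 0.0195 0.2396] rpy [-3.097  0.366 -2.979] F [-0.2 -0.7  0.9] gap 0.799 0.0
```

View pics/w1.png

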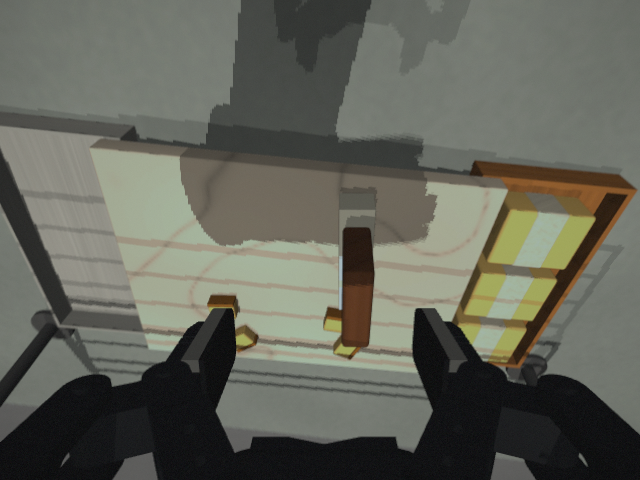

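```bash
python3 go.py 0.49 0.044 0.175 0.16 0.61
```

```text
turn [ 0.05   -0.1493  0.0118] shift [ 0.0933  0.0519 -0.1249] rows 1.9694413086048195 1.9846214626869836 t 4.05 q [ 0.36  0.5  -0.81  2.4   1.57  0.45 -0.08]
grasp pt now [0.4473 0.0195 0.2396] rpy [-3.097  0.366 -2.979] F [-0.2 -0.7  0.9] gap 0.799 0.0
```

```bash
python3 -m crank '[[0.03,-0.08,0.006,0.05,0.03,-0.06,0.8],[0.05,-0.149,0.012,0.093,0.052,-0.125,0.8],[0.05,-0.149,0.012,0.093,0.052,-0.125,0.8],[0.05,-0.149,0.012,0.093,0.052,-0.125,0.8],[0.05,-0.149,0.012,0.093,0.052,-0.125,0.8]]'; python3 go.py 0.5357 0.0514 0.106 0.16 0.61
```

```text
clock: 4.47
tool_pos: [0.504, 0.0456, 0.1584]
ee_rot: [-3.141, 0.608, -2.984]
ft_force: [-0.7, 0.3, -1.3]
finger_gap: 0.799
gripper_force: 0.0
turn [ 0.0004 -0.001   0.0015] shift [ 0.0848  0.015  -0.1359] rows 1.9292058932745872 0.023475051734798736 t 4.4667 q [ 0.44  0.94 -1.19  2.56  2.14  1.11 -0.61]
grasp pt now [0.4933 0.0439 0.174 ] rpy [-3.141  0.608 -2.984] F [-0.7  0.3 -1.3] gap 0.799 0.0
```

```bash
python3 -m crank '[[0,0,0,0.05,0.01,-0.06,0.8],[0,0,0,0.075,0.013,-0.115,0.8],[0,0,0.001,0.085,0.015,-0.136,0.8],[0,0,0.001,0.085,0.015,-0.136,0.8],[0,0,0.001,0.085,0.015,-0.136,0.8]]'; python3 go.py 0.5357 0.0514 0.106 0.16 0.61
```

```text
clock: 4.88
tool_pos: [0.5457, 0.0527, 0.091]
ee_rot: [-3.141, 0.606, -2.983]
ft_force: [0.9, 0.0, 0.6]
finger_gap: 0.802
gripper_force: 0.0
turn [ 0.0004 -0.0023  0.0006] shift [ 0.0014  0.0008 -0.0012] rows 0.024070518329940935 0.030568507115178237 t 4.8833 q [ 0.41  1.12 -1.1   2.46  2.27  1.17 -0.56]
grasp pt now [0.5351 0.051  0.1066] rpy [-3.141  0.606 -2.983] F [0.9 0.  0.6] gap 0.802 0.0
```

Well placed; close.

```bash
for i in 1 2 3; do python3 -m crank '[[0,0,0,0,0,0,0],[0,0,0,0,0,0,0],[0,0,0,0,0,0,0],[0,0,0,0,0,0,0],[0,0,0,0,0,0,0]]' 90 | tail -3; done;  python3 -m crank '[[0,0,0,0,0,0.006,0],[0,0,0,0,0,0.012,0],[0,0,0,0,0,0.012,0],[0,0,0,0,0,0.012,0]]'; cat > st.py <<'E'
# station target -> world grasp target.  args: sx sy (scraper centre in station), lift
import sys; from h import *; import subprocess
psi=float(sys.argv[4]) if len(sys.argv)>4 else 0.06; O=np.array([.603,.003])
sx,sy,l=map(float,sys.argv[1:4]); c,s=np.cos(psi),np.sin(psi)
p=O+np.array([[c,-s],[s,c]])@[sx-.012,sy]; print('g',p)
subprocess.run(['python3','go.py',str(p[0]),str(p[1]),str(.106+l),str(psi),'0.61'])
E
python3 st.py -0.055 0.115 0.006
cat > look3.py <<'E'
from h import *
for n in ['scene','side']:
    im,dp=read_camera(n); c=cam(n); P=cloud(c,dp,np.ones((480,640),bool))
    k=(abs(P[:,2]-.05)<.004)&(P[:,0]>.4)&(P[:,0]<.8)&(P[:,1]<.21)&(P[:,1]>-.21)
    S=P[k]
    # slab ends and front edge: fit lines
    fr=[];
    for y in np.arange(-.13,.0,.01):
        q=S[abs(S[:,1]-y)<.005]
        if len(q)>8: fr.append((y,np.percentile(q[:,0],1.5)))
    fr=np.array(fr); print(n,'front slope',np.polyfit(fr[:,0],fr[:,1],1) if len(fr)>3 else fr)
    for o in finder.mark_of(n,'scrap_tray')[:1]: print(onplane(c,o['point'],0))
    for o in finder.mark_of(n,'sample_tray')[:1]: print(onplane(c,o['point'],0))
    for o in finder.outline_of(n,'scrap_tray')[:1]:
        Q=cloud(c,dp,np.array(o['pixels'])); print('tray',cv2.minAreaRect((Q[:,:2]*1000).astype(np.float32)))
E
python3 look3.py
```

```text
ft_force: [-2.9, -1.8, 6.5]
finger_gap: 0.247
gripper_force: 87.9
ft_force: [-2.6, -1.6, 6.9]
finger_gap: 0.25
gripper_force: 88.0
ft_force: [-2.4, -1.1, 6.7]
finger_gap: 0.245
gripper_force: 88.0
clock: 6.47
tool_pos: [0.5457, 0.0532, 0.0981]
ee_rot: [3.14, 0.609, -2.982]
ft_force: [-0.1, 0.1, -1.9]
finger_gap: 0.245
gripper_force: 87.9
turn [-0.0006 -0.0006 -0.0639] shift [-0.0112  0.1224 -0.0033] rows 1.4739697436470385 0.8030359078935656 t 6.4667 q [ 0.41  1.1  -1.1   2.46  2.26  1.16 -0.56]
grasp pt now [0.535  0.0515 0.1137] rpy [ 3.14   0.609 -2.982] F [-0.1  0.1 -1.9] gap 0.245 87.9416298866272
g [0.5292247  0.11377547]
scene front slope [-0.06174361  0.4847761 ]
[[ 0.60594677 -0.21056136  0.        ]]
[[0.58683574 0.22435679 0.        ]]
tray ((627.2416381835938, -228.8459930419922), (270.59576416015625, 158.61050415039062), 3.610470771789551)
side front slope [-0.0503078   0.47586399]
[[ 0.6268882  -0.22367571  0.        ]]
[[0.59733065 0.21476836 0.        ]]
tray ((547.6828002929688, -174.57110595703125), (253.2333526611328, 422.24127197265625), 45.19131088256836)
```

```bash
python3 -m crank '[[0,0,-0.03,-0.005,0.06,0,0],[0,0,-0.064,-0.011,0.122,0,0],[0,0,-0.064,-0.011,0.122,0,0],[0,0,-0.064,-0.011,0.122,0,0],[0,0,-0.064,-0.011,0.122,0,0]]';  python3 st.py 0.058 0.115 0.006; sed -i s/w1.png/w2.png/ look2.py; python3 look2.py
```

```text
clock: 7.28
tool_pos: [0.5399, 0.115, 0.0978]
ee_rot: [3.14, 0.609, -3.081]
ft_force: [-0.3, -0.9, -2.7]
finger_gap: 0.248
gripper_force: 89.1
turn [-0.0006 -0.0007 -0.0011] shift [ 0.2259  0.0124 -0.0028] rows 2.7134226643969894 0.018322523373373253 t 7.2833 q [ 0.2   1.12 -1.13  2.44  2.13  1.32 -0.75]
grasp pt now [0.5291 0.1143 0.1134] rpy [ 3.14   0.609 -3.081] F [-0.3 -0.9 -2.7] gap 0.248 89.11375522613525
g [0.64202136 0.12055141]
0.92 [322.2, 281.2] [0.50232835 0.11280301 0.10684445]
handle 6413 ((538.2368774414062, 114.86231994628906), (75.91773223876953, 24.019001007080078), 3.6829514503479004) 0.13381391622652944
foottop 1802 ((510.1220397949219, 113.081787109375), (48.31223678588867, 28.140872955322266), 3.36600399017334) 0.0763052970154944
chip 0.97 [ 0.681 -0.039  0.062]
chip 0.87 [ 0.634 -0.058  0.062]
chip 0.59 [0.63  0.054 0.063]
chip 0.56 [0.664 0.064 0.058]
((603.4619750976562, 11.098602294921875), (249.25267028808594, 318.1424560546875), 3.241539239883423) 0.05126889832001082
```

View pics/w2.png

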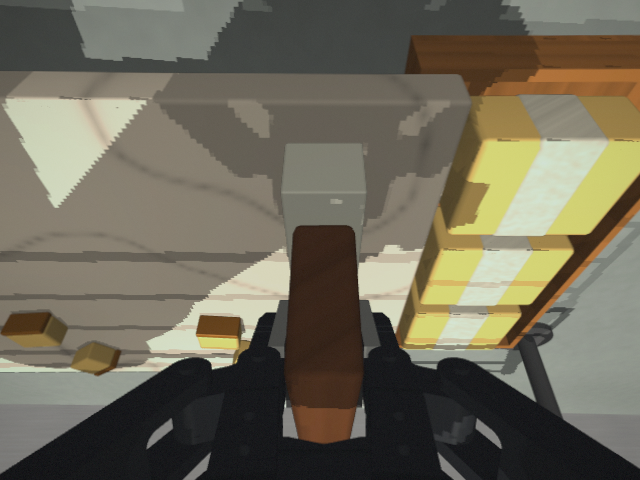

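```bash
cat > pitch.py <<'E'
from h import *
s=state(); im,dp=read_camera('wrist'); c=cam('wrist',s)
for o in finder.outline_of('wrist','scraper')[:1]:
    Q=cloud(c,dp,np.array(o['pixels']))
    for z0,z1 in((.122,.15),(.066,.095)):
        H=Q[(Q[:,2]>z0)&(Q[:,2]<z1)]
        for _ in range(6):
            A=np.c_[H[:,:2]-H[:,:2].mean(0),np.ones(len(H))]; k=np.linalg.lstsq(A,H[:,2],rcond=None)[0]; H=H[abs(A@k-H[:,2])<.003]
        print('plane dz/dx,dz/dy,z',k.round(3),len(H),H.min(0).round(3),H.max(0).round(3))
E
python3 pitch.py
```

```text
plane dz/dx,dz/dy,z [0.091 0.018 0.135] 3422 [0.501 0.1   0.13 ] [0.569 0.124 0.137]
plane dz/dx,dz/dy,z [0.445 0.022 0.081] 3185 [0.486 0.096 0.074] [0.506 0.124 0.088]
```

```bash
cat >> pitch.py <<'E'
P=cloud(c,dp,np.ones((480,640),bool)); S=P[(abs(P[:,2]-.05)<.008)&(P[:,0]>.49)&(P[:,0]<.7)&(abs(P[:,1])<.1)]
A=np.c_[S[:,:2],np.ones(len(S))]; print('slab slope',np.linalg.lstsq(A,S[:,2],rcond=None)[0].round(3),S[:,2].mean())
E
python3 -m crank '[[-0.003,0.057,0,0,0,0,0],[-0.003,0.057,0,0,0,0,0],[-0.003,0.057,0,0,0,0,0]]'; python3 pitch.py; sed -i "s/'0.61'/'0.52'/;s/.603,.003/.604,.003/" st.py;python3 st.py 0.052 0.115 0.006 0.058
```

```text
clock: 7.78
tool_pos: [0.5417, 0.1133, 0.099]
ee_rot: [3.139, 0.524, -3.087]
ft_force: [-0.1, -0.3, -1.7]
finger_gap: 0.248
gripper_force: 89.1
plane dz/dx,dz/dy,z [0.093 0.001 0.137] 3123 [0.505 0.1   0.131] [0.564 0.124 0.14 ]
plane dz/dx,dz/dy,z [0.487 0.022 0.085] 2849 [0.486 0.096 0.077] [0.508 0.125 0.092]
slab slope [ 0.003 -0.     0.05 ] 0.051455179531416054
turn [-0.0008  0.0001 -0.0009] shift [ 0.214   0.0142 -0.0044] rows 2.5723261209179342 0.015843360640133117 t 7.8833 q [ 0.24  1.07 -1.13  2.37  2.01  1.18 -0.63]
grasp pt now [0.5303 0.113  0.1142] rpy [ 3.14   0.52  -3.083] F [-0.4  0.1 -2.8] gap 0.247 89.07122254371643
g [0.63726648 0.12012532]
```

```bash
cat > prof.py <<'E'
from h import *; import sys
for n in ['wrist','side','scene']:
    s=state(); im,dp=read_camera(n); c=cam(n,s); g=s['tool_pos']; print(n)
    im=np.ascontiguousarray(im[...,::-1]); cv2.imwrite(f'pics/{n}_{sys.argv[1]}.png',im)
    for o in finder.outline_of(n,'scraper')[:1]:
        Q=cloud(c,dp,np.array(o['pixels']))
        for x in np.arange(-.06,.075,.01):
            q=Q[(abs(Q[:,0]-g[0]-x)<.005)]; t=q[q[:,2]>.11]; f=q[q[:,2]<.1]
            print(round(x,3),len(t),np.percentile(t[:,2],95).round(4) if len(t)>5 else '-',len(f),(np.percentile(f[:,2],[5,95]).round(4) if len(f)>5 else '-'))
u,v=[int(a) for a in o['point']]
im=cv2.imread(f'pics/side_{sys.argv[1]}.png'); o=finder.outline_of('side','scraper')
if o:
    u,v=[int(a) for a in o[0]['point']]; w=im[max(v-50,0):v+50,max(u-65,0):u+65]; cv2.imwrite(f'pics/side_{sys.argv[1]}c.png',cv2.resize(w,None,fx=5,fy=5,interpolation=cv2.INTER_CUBIC))
E
python3 prof.py a
```

```text
wrist
-0.06 0 - 120 [0.0608 0.0705]
-0.05 0 - 5159 [0.0625 0.0858]
-0.04 4123 0.1356 3373 [0.0843 0.099 ]
-0.03 3726 0.1393 280 [0.0833 0.0976]
-0.02 838 0.1391 108 [0.0824 0.0842]
-0.01 692 0.1384 21 [0.082  0.0835]
0.0 564 0.1377 0 -
0.01 487 0.1371 4 -
0.02 409 0.1364 7 [0.0505 0.0518]
0.03 184 0.1359 1 -
0.04 0 - 0 -
0.05 0 - 1 -
0.06 0 - 0 -
0.07 0 - 0 -
side
-0.06 0 - 51 [0.0628 0.0845]
-0.05 6 0.1894 40 [0.0635 0.0855]
-0.04 54 0.179 59 [0.0623 0.0971]
-0.03 15 0.1582 32 [0.0601 0.0956]
-0.02 4 - 37 [0.0582 0.0976]
-0.01 1 - 35 [0.0506 0.0937]
0.0 0 - 28 [0.0505 0.0858]
0.01 6 0.1317 35 [0.0506 0.0932]
0.02 26 0.1354 40 [0.0514 0.0986]
0.03 33 0.1353 36 [0.0522 0.0961]
0.04 9 0.1344 26 [0.0523 0.0886]
0.05 0 - 16 [0.0536 0.0776]
0.06 0 - 1 -
0.07 0 - 2 -
scene
-0.06 0 - 0 -
-0.05 0 - 4 -
-0.04 0 - 17 [0.0622 0.0819]
-0.03 0 - 16 [0.0621 0.0834]
-0.02 7 0.1386 21 [0.0577 0.0835]
-0.01 23 0.1389 17 [0.056  0.0826]
0.0 29 0.138 24 [0.0523 0.0823]
0.01 44 0.1379 32 [0.0616 0.095 ]
0.02 42 0.1381 10 [0.0775 0.0975]
0.03 12 0.1368 24 [0.0547 0.0871]
0.04 20 0.1328 51 [0.0576 0.0943]
0.05 2 - 45 [0.0558 0.0803]
0.06 0 - 13 [0.0608 0.0799]
0.07 0 - 0 -
```

View pics/side_ac.png

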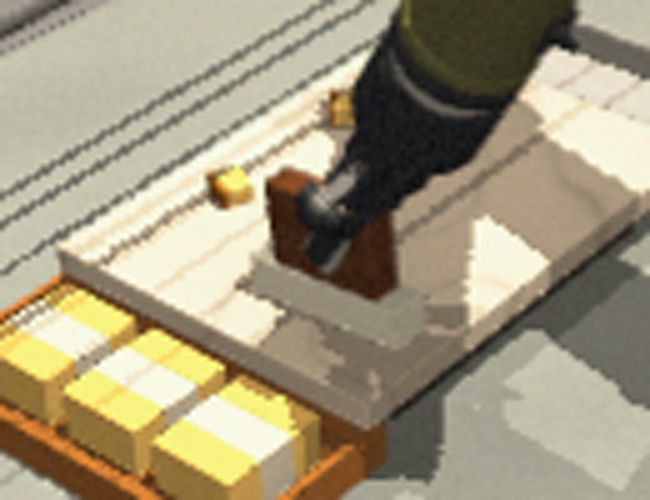

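```bash
python3 -m crank '[[0.0025,-0.043,0,0,0,0,0],[0.0025,-0.043,0,0,0,0,0],[0.0025,-0.043,0,0,0,0,0]]' >/dev/null; sed -i "s/'0.52'/'0.588'/" st.py;python3 st.py 0.055 0.115 0.006 0.058; python3 prof.py b | sed -n 4,8p
```

```text
turn [-0.0007 -0.0025 -0.0028] shift [ 0.2234  0.0123 -0.0019] rows 2.68263894938585 0.04859682965238582 t 8.4833 q [ 0.21  1.1  -1.13  2.42  2.1   1.27 -0.72]
grasp pt now [0.5286 0.1141 0.113 ] rpy [ 3.14   0.584 -3.08 ] F [ 0.6  1.4 -1.5] gap 0.245 89.11385893821716
g [0.64026143 0.12029923]
-0.04 6225 0.1355 3899 [0.0811 0.0987]
-0.03 1287 0.1369 334 [0.0809 0.0963]
-0.02 788 0.1369 103 [0.0808 0.0821]
-0.01 642 0.1369 33 [0.0519 0.0818]
0.0 545 0.1369 1 -
```

```bash
python3 -m crank '[[0,0,-0.001,0.05,0.003,0,0],[0,0,-0.002,0.1,0.006,0,0],[0,0,-0.002,0.15,0.008,0,0],[0,0,-0.002,0.19,0.01,0,0],[0,0,-0.002,0.22,0.012,0,0]]'; python3 -m crank '[[0,0,0,0,0,-0.004,0],[0,0,0,0,0,-0.007,0],[0,0,0,0,0,-0.007,0]]'; python3 st.py 0.055 -0.165 0.003 0.058; python3 prof.py c |sed -n 1,11p
```

```text
clock: 9.25
tool_pos: [0.6526, 0.1194, 0.0985]
ee_rot: [3.14, 0.589, -3.088]
ft_force: [-0.2, 0.7, -3.3]
finger_gap: 0.246
gripper_force: 89.3
clock: 9.5
tool_pos: [0.6489, 0.1203, 0.0937]
ee_rot: [3.14, 0.585, -3.085]
ft_force: [-0.6, -0.3, -2.6]
finger_gap: 0.247
gripper_force: 89.2
turn [-0.0009 -0.0017  0.0001] shift [ 0.0363 -0.5578 -0.001 ] rows 6.702022242334198 0.024430885249918297 t 9.5 q [ 0.27  1.11 -1.07  2.11  2.05  1.06 -0.41]
grasp pt now [0.6384 0.1196 0.1095] rpy [ 3.14   0.585 -3.085] F [-0.6 -0.3 -2.6] gap 0.247 89.20923471450806
g [ 0.65649233 -0.15922995]
wrist
-0.06 0 - 0 -
-0.05 4 - 5106 [0.0547 0.0784]
-0.04 5587 0.1321 4522 [0.0776 0.0987]
-0.03 1249 0.1333 346 [0.0772 0.0961]
-0.02 822 0.1334 124 [0.0516 0.0786]
-0.01 666 0.1334 48 [0.051  0.0783]
0.0 541 0.1333 13 [0.0508 0.0519]
0.01 447 0.1333 1 -
0.02 392 0.1333 0 -
0.03 108 0.1333 1 -
```

View pics/scene_c.png

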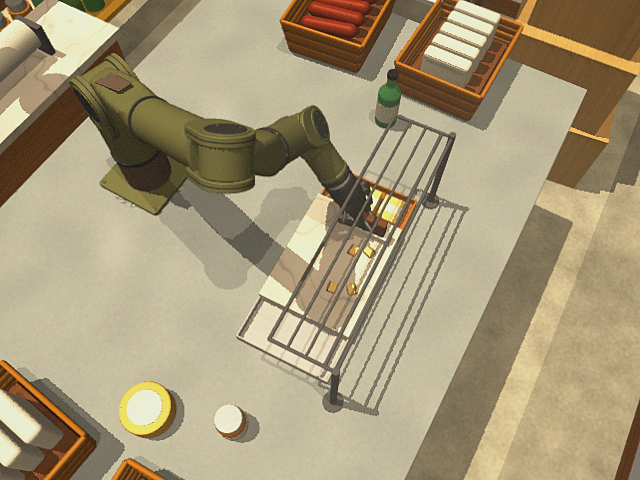

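```bash
for i in 1 2 3; do python3 -m crank '[[0,0,0,0.0013,-0.02,0,0],[0,0,0,0.0026,-0.04,0,0],[0,0,0,0.004,-0.06,0,0],[0,0,0,0.0052,-0.08,0,0],[0,0,0,0.0065,-0.1,0,0]]' | egrep 'pos|rot|force:'; done; python3 st.py 0.055 -0.165 0.003 0.058;  python3 prof.py d |sed -n 1,11p; python3 -c "
from h import *
for n in ['scene','wrist']:
    s=state(); im,dp=read_camera(n); c=cam(n,s)
    for o in finder.outline_of(n,'chip1')[:6]: print(n,o['conf'],o['point'],np.median(cloud(c,dp,np.array(o['pixels'])),0).round(3))"
```

```text
tool_pos: [0.6535, 0.0685, 0.0944]
ee_rot: [3.14, 0.587, -3.087]
ft_force: [0.1, 0.3, -2.6]
gripper_force: 89.2
tool_pos: [0.6568, 0.0194, 0.0945]
ee_rot: [3.139, 0.588, -3.086]
ft_force: [-0.0, -0.3, -2.6]
gripper_force: 89.2
tool_pos: [0.6601, -0.0304, 0.0946]
ee_rot: [3.139, 0.588, -3.086]
ft_force: [-0.7, 0.8, -2.2]
gripper_force: 89.2
turn [-0.0013 -0.0003  0.0006] shift [ 0.0139 -0.2564 -0.0027] rows 3.0790199046192495 0.018746476652100722 t 11.1 q [ 0.56  1.08 -1.02  2.11  2.13  0.85 -0.22]
grasp pt now [ 0.6495 -0.0311  0.1104] rpy [ 3.139  0.588 -3.086] F [-0.7  0.8 -2.2] gap 0.246 89.20043349266052
g [ 0.65649233 -0.15922995]
wrist
-0.06 0 - 0 -
-0.05 12 0.1521 5106 [0.0555 0.0792]
-0.04 5781 0.1329 4361 [0.0784 0.0987]
-0.03 1211 0.1342 364 [0.0781 0.0969]
-0.02 782 0.1342 121 [0.0776 0.0794]
-0.01 659 0.1342 30 [0.078  0.0794]
0.0 541 0.1342 0 -
0.01 469 0.1342 1 -
0.02 384 0.1342 0 -
0.03 111 0.1342 0 -
scene 0.62 [328.8, 295.5] [ 0.644 -0.091  0.063]
scene 0.4 [340.7, 304.6] [ 0.69  -0.088  0.062]
wrist 0.92 [209.2, 273.9] [ 0.682 -0.084  0.064]
wrist 0.69 [259.9, 277.9] [ 0.68  -0.058  0.065]
wrist 0.67 [179.9, 211.6] [ 0.635 -0.087  0.065]
wrist 0.61 [246.2, 224.4] [ 0.641 -0.061  0.065]
```

View pics/wrist_d.png

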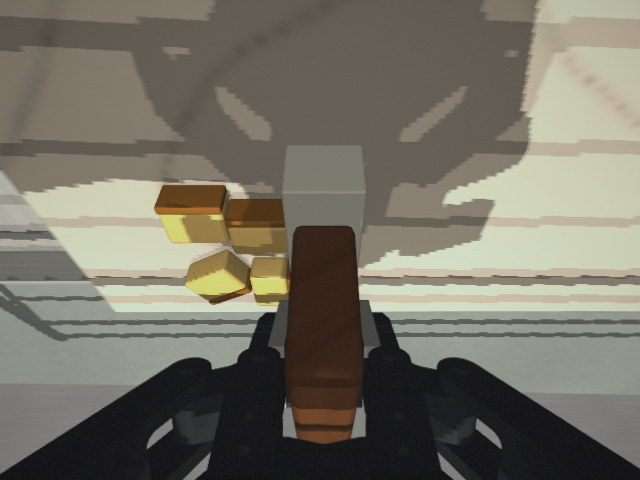

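```bash
for i in 1 2; do python3 -m crank '[[0,0,0,0.0013,-0.02,-0.0003,0],[0,0,0,0.0026,-0.04,-0.0006,0],[0,0,0,0.004,-0.06,-0.001,0],[0,0,0,0.0052,-0.08,-0.001,0],[0,0,0,0.0065,-0.1,-0.001,0]]' | egrep 'pos|rot|force:'; done; python3 -m crank '[[0,0,0,0.0013,-0.02,0,0],[0,0,0,0.0026,-0.04,0,0],[0,0,0,0.004,-0.06,0,0],[0,0,0,0.004,-0.07,0,0],[0,0,0,0.004,-0.07,0,0]]'; cat > chips.py <<'E'
from h import *
for n in ['scene','wrist','side']:
    s=state(); im,dp=read_camera(n); c=cam(n,s); cv2.imwrite(f'pics/{n}_e{int(s["clock"]*100)}.png',im[...,::-1])
    for o in finder.outline_of(n,'chip1')[:6]:
        Q=cloud(c,dp,np.array(o['pixels'])); print(n,o['conf'],o['point'],np.median(Q,0).round(3) if len(Q) else '')
E
python3 chips.py;ls pics; python3 st.py 0.055 -0.165 0.003 0.058
```

```text
tool_pos: [0.6632, -0.0816, 0.0938]
ee_rot: [3.14, 0.587, -3.087]
ft_force: [-0.5, -0.2, -2.0]
gripper_force: 89.3
tool_pos: [0.6665, -0.1307, 0.0935]
ee_rot: [3.139, 0.588, -3.086]
ft_force: [0.1, -0.1, -2.1]
gripper_force: 89.3
clock: 12.9
tool_pos: [0.6685, -0.1671, 0.0933]
ee_rot: [3.141, 0.587, -3.088]
ft_force: [-0.2, -0.1, -2.3]
finger_gap: 0.248
gripper_force: 89.2
scene 0.63 [326.9, 339.0] [ 0.699 -0.18   0.025]
scene 0.59 [316.4, 347.1] [ 0.685 -0.204  0.017]
scene 0.46 [311.8, 335.9] [ 0.654 -0.19   0.027]
wrist 0.92 [250.7, 204.3] [ 0.683 -0.206  0.018]
wrist 0.57 [236.3, 142.3] [ 0.644 -0.208  0.018]
wrist 0.56 [284.1, 229.2] [ 0.697 -0.185  0.026]
wrist 0.55 [269.9, 172.3] [ 0.649 -0.19   0.028]
scene0.png
scene0c.png
scene_a.png
scene_b.png
scene_c.png
scene_d.png
scene_e1290.png
side0.png
side0c.png
side_a.png
side_ac.png
side_b.png
side_bc.png
side_c.png
side_cc.png
side_d.png
side_dc.png
side_e1310.png
w1.png
w2.png
wrist_a.png
wrist_b.png
wrist_c.png
wrist_d.png
wrist_e1300.png
turn [-0.0017 -0.0003 -0.0003] shift [-0.003   0.0095 -0.0009] rows 0.12028196107736344 0.0225149464773598 t 13.2 q [ 0.78  1.05 -0.92  2.01  2.12  0.59  0.02]
grasp pt now [ 0.658  -0.164   0.1094] rpy [ 3.138  0.588 -3.085] F [-0.7  0.7 -3.5] gap 0.244 89.18713331222534
g [ 0.65649233 -0.15922995]
```

```bash
python3 -c "
import cv2;i=cv2.imread('pics/wrist_e1300.png');cv2.imwrite('pics/wr_e.png',i)"
```

```text
(no output)
```

View pics/wr_e.png

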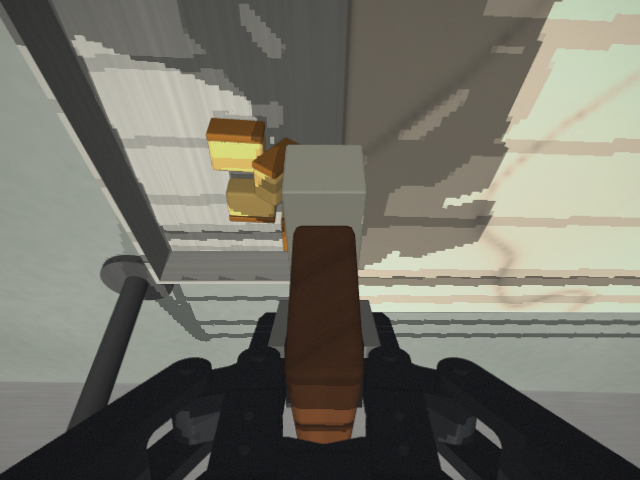

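```bash
python3 -m crank '[[0,0,0,-0.002,0.03,0.004,0],[0,0,0,-0.004,0.07,0.006,0],[0,0,0,-0.007,0.12,0.006,0],[0,0,0,-0.009,0.15,0.006,0],[0,0,0,-0.009,0.15,0.006,0]]' | grep -v gap; python3 -m crank '[[0,0,0,-0.05,-0.003,0,0],[0,0,0,-0.1,-0.006,0,0],[0,0,0,-0.15,-0.009,0,0],[0,0,0,-0.2,-0.012,0,0],[0,0,0,-0.22,-0.013,0,0]]';python3 -m crank '[[0,0,0,0,0,0,0],[0,0,0,0,0,0,0]]'; python3 st.py -0.055 -0.09 0 0.058; python3 chips.py; python3 prof.py f |sed -n 1,12p
```

```text
clock: 13.62
tool_pos: [0.6638, -0.0826, 0.0974]
ee_rot: [3.133, 0.588, -3.08]
ft_force: [0.7, 1.5, -3.2]
gripper_force: 89.2
clock: 14.03
tool_pos: [0.55, -0.0963, 0.0956]
ee_rot: [3.139, 0.583, -3.085]
ft_force: [0.1, -0.2, -3.3]
finger_gap: 0.247
gripper_force: 89.2
clock: 14.2
tool_pos: [0.5544, -0.0962, 0.0966]
ee_rot: [3.139, 0.588, -3.086]
ft_force: [1.0, -0.4, -2.2]
finger_gap: 0.245
gripper_force: 89.2
turn [-0.0013 -0.0001  0.0009] shift [-0.0032  0.0122 -0.0129] rows 0.21640098961180554 0.019034665908767363 t 14.2 q [ 0.76  1.08 -1.07  2.38  2.29  0.94 -0.32]
grasp pt now [ 0.5439 -0.0969  0.1125] rpy [ 3.139  0.588 -3.086] F [ 1.  -0.4 -2.2] gap 0.245 89.20475006103516
g [ 0.54232974 -0.09073248]
scene 0.61 [303.7, 343.4] [ 0.649 -0.209  0.017]
scene 0.53 [315.6, 349.9] [ 0.685 -0.204  0.017]
scene 0.44 [313.6, 335.1] [ 0.654 -0.189  0.027]
scene 0.38 [327.1, 337.5] [ 0.698 -0.181  0.023]
wrist 0.92 [186.0, 288.8] [ 0.648 -0.185  0.024]
wrist 0.87 [170.0, 301.0] [ 0.681 -0.21   0.018]
wrist 0.61 [208.1, 313.2] [ 0.687 -0.179  0.024]
wrist 0.57 [159.5, 268.9] [ 0.64  -0.206  0.017]
wrist
-0.06 0 - 0 -
-0.05 3 - 5094 [0.0575 0.0814]
-0.04 6219 0.1351 4018 [0.0806 0.0989]
-0.03 1190 0.1364 329 [0.0803 0.0965]
-0.02 816 0.1365 116 [0.0804 0.0817]
-0.01 645 0.1364 33 [0.0801 0.0814]
0.0 542 0.1365 1 -
0.01 471 0.1365 0 -
0.02 380 0.1365 1 -
0.03 98 0.1365 0 -
0.04 0 - 0 -
```

```bash
python3 -m crank '[[0,0,0,0,0,-0.003,0],[0,0,0,0,0,-0.005,0],[0,0,0,0,0,-0.007,0],[0,0,0,0,0,-0.0085,0],[0,0,0,0,0,-0.0085,0]]'|egrep 'pos|ft'; python3 -m crank '[[0,0,0,0,0,-0.001,0],[0,0,0,0,0,-0.001,0]]'|egrep 'pos|ft'
```

```text
tool_pos: [0.5542, -0.0959, 0.0929]
ft_force: [-2.3, -1.5, 2.6]
tool_pos: [0.5542, -0.0959, 0.0929]
ft_force: [-3.5, -1.5, 8.9]
```

Contact. Release slowly to partial opening, at low force.

```bash
python3 -m crank '[[0,0,0,0,0,0.001,0],[0,0,0,0,0,0.001,0.4],[0,0,0,0,0,0.001,0.5],[0,0,0,0,0,0.001,0.6],[0,0,0,0,0,0.001,0.7]]' 20;python3 -m crank '[[0,0,0,0,0,0,0.75],[0,0,0,0,0,0,0.75],[0,0,0,0,0,0,0.75],[0,0,0,0,0,0,0.75]]'; python3 go.py 0.47 -0.098 0.21 0.058 0.588
```

```text
clock: 15.85
tool_pos: [0.5542, -0.0959, 0.0923]
ee_rot: [3.139, 0.588, -3.086]
ft_force: [0.1, 0.4, 0.2]
finger_gap: 0.699
gripper_force: 0.0
clock: 16.18
tool_pos: [0.554, -0.096, 0.0923]
ee_rot: [3.139, 0.588, -3.086]
ft_force: [0.4, 0.5, -0.4]
finger_gap: 0.748
gripper_force: 0.0
turn [-0.0013 -0.0003  0.0007] shift [-0.147  -0.0028  0.2039] rows 3.013947338636597 0.019057439615615648 t 16.1833 q [ 0.76  1.09 -1.07  2.38  2.3   0.95 -0.33]
grasp pt now [ 0.5435 -0.0966  0.1081] rpy [ 3.139  0.588 -3.086] F [ 0.4  0.5 -0.4] gap 0.748 0.0
```

```bash
python3 -m crank '[[0,0,0,-0.02,-0.001,0.033,0.75],[0,0,0,-0.04,-0.002,0.066,0.75],[0,0,0,-0.06,-0.004,0.11,0.75],[0,0,0,-0.08,-0.005,0.15,0.75],[0,0,0,-0.08,-0.005,0.19,0.75]]';python3 -m crank '[[0,0,0,0,0,0.04,0.75],[0,0,0,0,0,0.04,0.75],[0,0,0,0,0,0.04,0.75],[0,0,0,0,0,0.04,0.75]]'; python3 chips.py; sed -i s/w2.png/w3.png/ look2.py; python3 look2.py
```

```text
clock: 16.6
tool_pos: [0.5114, -0.0982, 0.1872]
ee_rot: [3.139, 0.584, -3.085]
ft_force: [0.3, -0.1, -0.7]
finger_gap: 0.749
gripper_force: 0.0
clock: 16.93
tool_pos: [0.5137, -0.0988, 0.2068]
ee_rot: [3.14, 0.587, -3.086]
ft_force: [0.5, 0.5, -0.1]
finger_gap: 0.75
gripper_force: 0.0
scene 0.62 [318.6, 349.6] [ 0.685 -0.203  0.017]
scene 0.51 [305.9, 341.4] [ 0.649 -0.208  0.016]
scene 0.45 [312.4, 335.5] [ 0.654 -0.19   0.027]
scene 0.34 [284.3, 336.7] [ 0.598 -0.219  0.004]
wrist 0.91 [209.3, 235.0] [ 0.684 -0.207  0.018]
wrist 0.82 [199.8, 205.4] [ 0.642 -0.207  0.018]
wrist 0.66 [238.5, 240.1] [ 0.69  -0.178  0.024]
side 0.22 [382.5, 178.0] [ 0.587 -0.435  0.059]
0.57 [320.9, 175.6] [ 0.51754585 -0.09754508  0.11627084]
handle 3434 ((555.9935913085938, -95.9322509765625), (80.71344757080078, 22.006933212280273), 3.2245349884033203) 0.13178907499297696
foottop 1688 ((530.1285400390625, -97.4454116821289), (58.25404357910156, 27.965045928955078), 3.208015203475952) 0.07700510478590228
0.23 [202.8, 204.9] [ 0.64174067 -0.20757152  0.01770512]
chip 0.97 [ 0.689 -0.179  0.022]
chip 0.96 [ 0.641 -0.207  0.018]
chip 0.88 [ 0.683 -0.207  0.018]
((614.7984619140625, -73.9266357421875), (271.92547607421875, 487.275634765625), 7.34952449798584) 0.05137860872996436
```

View pics/w3.png

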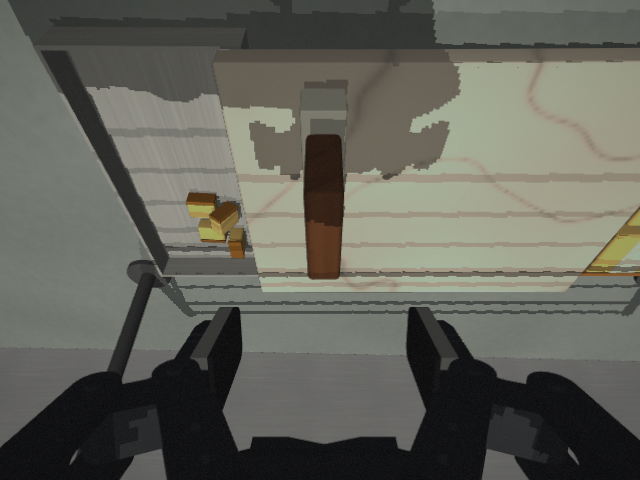

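```bash
python3 -c "
from rig import r;print(r.sign_off())"
```

```text
the job is handed in; nothing more can be done
None
```

I handed the job in with about 17 s on the robot's clock. The last wrist picture shows all four chips in the steel scrap tray. It also shows the scraper standing upright on the slab, about 54 mm in front of the station's centre line, with the gripper clear of everything. The hand-in returned no verdict.

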